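Load the sample probe into the tube furnace and hold it centred

ROBOT

A 7-joint arm with a two-finger parallel gripper is mounted at the origin on the work surface. World frame = base frame: x ahead of the robot, y to its left, z up, the work surface at z = 0. Lengths are in mm, angles in rad, forces in N, time in s.
With the tool pointing down it reaches from about 425 to 950 mm from the base axis. Payload 16.7 kg.
Tool frame: the origin (TCP) lies on the front face of the gripper's body, between the roots of the fingers; the fingertips stand 97 mm ahead of it and the grasp point (between the pads) lies 78 mm ahead of it (env.tcp_to_tips is the z of the fingertips in the tool frame, in mm); z points along the fingers, y is the line along which they close (so a half turn about z gives the same grasp; the last joint's range is limited). The gripper opens to 94 mm and grips with 3 to 60 N. Pads are 16 mm wide; open, the fingers measure 119 mm over their backs; the gripper's body (75 mm by 177 mm) begins 78 mm behind the grasp point.
Start: joints at [1.103, 0.426, 0.074, 1.606, -0.034, 1.111, -0.067], TCP at [211.531, -640.965, 302.667] pointing down, gripper open.
Joint ranges: [-2.85, 2.85], [-0.5, 2.14], [-1.23, 1.37], [0.21, 2.46], [-1.02, 4.16], [0.16, 2.05], [-2.73, 2.73]. Speed limits (rad/s): [1.89, 1.89, 2.39, 2.39, 3.01, 3.01, 3.01].

INTERFACE

Orientations are given as [roll, pitch, yaw] about the fixed x, y, z axes, in that order (R = Rz(yaw) Ry(pitch) Rx(roll)).
In Python, from plant import env gives the robot as it stands.
- The arm moves only by the tool drive_tool, never from a script. Its argument "rows" is a list that holds one entry, the list of rows, each a list of 7 numbers: the finger opening in m, from 0 to 0.094, then the shift along the tool's x, y, z in m, then the turn, a rotation vector about the tool's x, y, z in units of 5 degrees (1.0 is 5 degrees). In form: [[[claw, tx, ty, tz, rx, ry, rz], ...]]. A call has 1 to 20 rows; each row is the pose to reach, as a shift and turn from the pose commanded when the call began, along the tool's axes at that moment; what a row does not reach only later rows make up. A row lasts 1/8 s, in which the tool goes at most 62.5 mm and 10.7 degrees, less where a joint would pass 70% of its speed; a pose out of reach is approached as far as the arm can. A call with a gripper value outside its range is refused whole. The fingers move at their own pace and stop on an object; "squeeze" is the grip in N (left out, the last holds). Time passes only in rows, so rows that repeat a pose let the fingers close. It gives the time, the measured TCP pose, the force, the opening and the grip force at its end, in the units of the state.
- env.state(): the state, without advancing time (a new reading comes with each control period).
- env.capture(name): name is "scene" or "top" or "wrist"; returns the picture (480x640x3 uint8, red, green, blue); there is no depth.
- env.camera_params(name): a dict with "mtx" (3x3 intrinsics, pixels), "rvec" (rotation vector, rad) and "tvec" (3), from world to camera coordinates, as OpenCV has them. Camera axes: x right, y down, z forward; pixel columns grow to the right and rows downward; lengths in mm; the calibration is good to about 2 mm. The wrist camera is an equidistant fisheye: a pixel r from the principal point sees the ray r / f radians off the axis. A picture is of the moment at which its call begins: read the wrist's pose just before it. camera_params takes no time and is no camera call; for the wrist camera it gives the pose at the moment of the call.
- env.hand_in(): hands the job in; it is judged then, once.
The state is a dict: "time_s": time; "q": joint angles; "dq": joint speeds; "joint_efforts": joint torques, N m; "tool_pos": TCP position; "tcp_rot": TCP orientation; "ft_force": force on the tool from outside, world axes, zero at the start; "wrist_torque": the same for the moment, N m; "width": finger opening in mm; "grip_force": force on a finger pad.
Only numpy, scipy, OpenCV 4.12 (cv2) and the standard library are available. Lean on these libraries where they do the work, as an engineer would, in place of code of your own. Each camera call takes 0.05 s, during which the arm holds its last target. There are 200 camera calls.

TASK

Free the sample probe from its dock by turning its orange grip about a quarter turn counter-clockwise (seen from above) until its brass lugs are clear of the two claws, and lift it straight out without forcing it. Then lower its stem into the hole in the top of the grey furnace until the middle of the red band on the stem is level with the hole's rim, never letting the probe touch the furnace, and finish while still holding the probe there: upright, still and centred in the hole. Leave the vial, the spatula and the dish where they are.

Things in the scene. Friction and masses are not known exactly. Their poses are not given: they have to be found in the camera images.
- probe: Loose sample probe, about 0.12 kg, upright. Origin: centre of the stem's lower end; z runs up the stem. Heights above the origin in mm: round stem, diameter 10, from 0 to 100 (white ceramic to 30, then steel; red band 61 to 69); brass collar 100 to 107; steel neck, diameter 12, 107 to 128; orange bar grip 128 to 173.
- probe_grip (a point): Point on the probe's axis in the orange grip, 153 mm above the stem's lower end: where to pinch. The grip is a bar 40 mm long along the probe's x and 14 mm thick along its y (pinch across y), 45 mm tall, parallel to the lugs. Axes as the probe's.
- probe_mark (a point): Middle of the red band (8 mm tall), on the stem's axis, 65 mm above the stem's lower end. Axes as the probe's.
- probe_collar (a point): Centre of the underside of the probe's brass collar, 100 mm above the stem's lower end. The collar is 30 mm in diameter and 7 mm thick; two lugs, flush with its underside, 6 mm thick and 10 mm wide, reach out to 25 mm from the axis along the probe's +x and -x. Axes as the probe's.
- dock: Fixed bayonet dock, origin under its centre on the bench: blue foot 100 x 100 x 6 mm, aluminium tube 44 mm in diameter, round head 76 mm in diameter with its top at 108 mm, claws to 122 mm. The probe's stem hangs in its bore (16 mm wide) and the collar rests on the head, the stem's lower end 8 mm above the bench. Its x axis runs through both claws.
- dock_head (a point): Centre of the top of the dock's head, axes as the dock's. Dark steel claws at its +x and -x, 18 to 36 mm out, roof the lugs over; walls stop clockwise turning. The lugs start within 0.25 rad of the x axis; they are free 0.8 to 2.0 rad counter-clockwise of it (seen from above), only friction resists. Lift the stem 114 mm to clear the claws.
- furnace: Fixed upright tube furnace, origin under its centre on the bench: grey shell 116 mm in diameter with a small black panel on its -x side, grey stone-like flange 136 mm in diameter with its top at 84 mm, and a steel guide tube 42 mm in outer diameter through the middle, with its rim at 90 mm.
- furnace_hole (a point): Centre of the mouth of the furnace's guide hole, at its steel rim 90 mm above the bench. The bore is straight, vertical, 26 mm in diameter and closed 84 mm below the rim. z points up.
- vial: Loose amber vial, 30 mm in diameter, 55 mm tall, a bystander. Origin under its centre.
- spatula: Loose steel lab spatula with a black sleeve, 170 mm long, 12 mm wide at its flat blade and 6 mm thick, lying on the bench beyond the work, a bystander. Origin under its middle; x runs along it, from the handle to the blade.
- dish: Loose white ceramic dish, 70 mm in diameter, 22 mm tall, a bystander. Origin under its centre.
- controller: Fixed dark furnace controller box, 260 x 150 x 140 mm (its own x, y, z), to the robot's left, not to be handled. Origin under its centre.
Things that resemble listed ones, but are neither listed nor needed, are in the scene too. There is more than one size of the probe; the one meant has the size given above.

How it is judged:
By the outcome, as a careful person would: the job done as asked, in the order asked, and still so for the second after the job is handed in, while the arm keeps its last pose, push and grip.
It also fails if it takes over 58 s, if anything falls off the work surface, if the arm or the gripper's body presses on something with over 40 N, if the wrist force passes 120 N, or if a joint passes its speed limit or range.

## Working session

There is one attempt and no reset: what is moved stays moved. The work goes in short steps, Python scripts to look and compute and a tool call to move; the robot and the scene stay as the last step left them, time stands still between calls to the robot, and variables do not carry over. Pictures are saved under pics/ and viewed, at most 10 in all, crops included, and the job is handed in when it is done.

Besides the shell and the picture viewer there is one more tool, called after ">>>" as a command line: name --argument value ..., lists and objects as JSON in quotes. drive_tool: Moves the arm, as the interface text tells. Its arguments: {"type":"object","properties":{"rows":{"type":"array"},"squeeze":{"type":"number"}},"required":["rows"]}

```bash
mkdir -p pics
python3 - <<'E'
from plant import env
import cv2
for n in("scene","top"):
    cv2.imwrite(f"pics/{n}0.png",env.capture(n)[:,:,::-1])
    p=env.camera_params(n);print(n,p)
s=env.state();print(s["time_s"],s["tool_pos"],s["tcp_rot"],s["width"])
E
```

```text
scene {'mtx': array([[500.3875699 ,   0.        , 321.17683361],
       [  0.        , 500.3875699 , 243.70389731],
       [  0.        ,   0.        ,   1.        ]]), 'rvec': array([ 2.25973279,  0.84221165, -0.35371755]), 'tvec': array([-568.11814894,  -73.69212934, 1360.84742961])}
top {'mtx': array([[506.82898694,   0.        , 317.09369742],
       [  0.        , 506.82898694, 238.25369635],
       [  0.        ,   0.        ,   1.        ]]), 'rvec': array([ 2.1292481 , -2.15510694,  0.18070097]), 'tvec': array([ 173.43265213,  585.14954286, 1225.29670684])}
0.1 [ 211.46062095 -640.70604412  302.03179417] [-3.14038171e+00  8.04128749e-05  3.18814937e-01] 94.03338762517711
```

View pics/scene0.png

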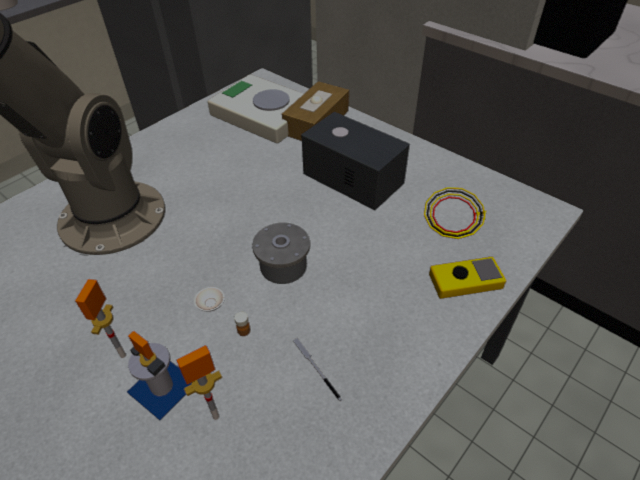

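View pics/top0.png

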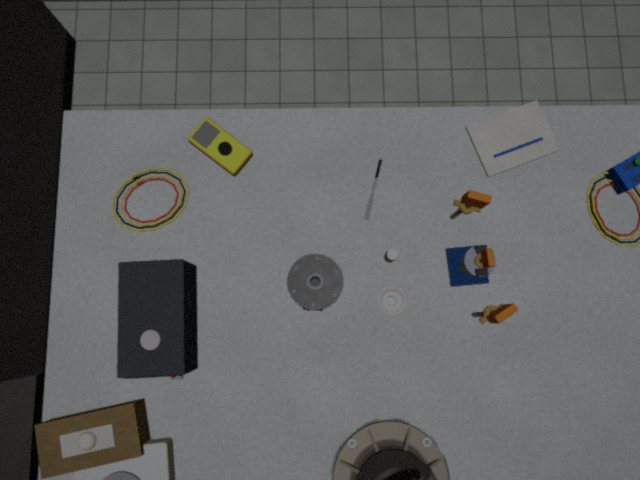

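The docked probe stands on the blue foot at top px (467,265) and scene px (150,365). Two look-alike probes stand beside it, at top (472,205) and (497,314). The furnace hole is at top (315,282) and scene (281,241), the dish at top (391,300), and the vial at top (391,255).

```bash
cat > h.py <<'E'
import numpy as np,cv2
from plant import env
def cast(p,uv,z,fish=False):
    uv=np.atleast_2d(np.array(uv,float));K=p["mtx"];R=cv2.Rodrigues(np.array(p["rvec"],float))[0]
    c=-R.T@np.array(p["tvec"],float).ravel()
    x=(uv-K[:2,2])/[K[0,0],K[1,1]]
    if fish:
        r=np.linalg.norm(x,axis=1);d=np.c_[x*(np.sin(r)/np.maximum(r,1e-9))[:,None],np.cos(r)]
    else: d=np.c_[x,np.ones(len(x))]
    d=d@R
    return c+d*((z-c[2])/d[:,2])[:,None]
def mask(im,lo,hi):
    return cv2.inRange(cv2.cvtColor(im,cv2.COLOR_RGB2HSV),np.array(lo),np.array(hi))
def blobs(m,amin=30):
    n,l,s,c=cv2.connectedComponentsWithStats(m)
    return [(l==i,s[i],c[i]) for i in range(1,n) if s[i][4]>=amin]
E
python3 - <<'E'
from h import *
np.set_printoptions(precision=1,suppress=True)
for n in("scene","top"):
    im=cv2.imread(f"pics/{n}0.png")[:,:,::-1].copy();p=env.camera_params(n)
    R=cv2.Rodrigues(p["rvec"])[0];print(n,"cam",-R.T@p["tvec"])
    for l,s,c in blobs(mask(im,(100,150,60),(125,255,255)),200):
        r=cv2.minAreaRect(np.argwhere(l)[:,::-1].astype(np.float32))
        b=cast(p,cv2.boxPoints(r),6);print("blue",c,s[4],b[:,:2].tolist(),b.mean(0))
    for l,s,c in blobs(mask(im,(5,190,120),(14,255,255)),40):
        print("orange",c,s[4],cast(p,c,165)[0])
    hole={"scene":(281,241),"top":(315,282)}[n]; print("hole",cast(p,hole,90)[0])
a=cv2.imread("pics/top0.png")[180:340,430:540];b=cv2.imread("pics/scene0.png")[270:430,60:240]
cv2.imwrite("pics/crop.png",np.hstack([cv2.resize(a,(385,560),interpolation=2),cv2.resize(b,(410,560),interpolation=2)]))
E
```

```text
scene cam [1089.3 -363.2  928.3]
blue [160.  393.6] 1255 [[476.80816898745695, -269.2016133797166], [463.8103194947246, -169.32442298343616], [564.8119754676791, -171.75021286931167], [572.024275694622, -267.21681978923885]] [ 519.4 -219.4    6. ]
hole [479.6 174.6  90. ]
top cam [ 385.2  178.6 1301.4]
blue [628.2 172.2] 487 [[776.0135099976964, -622.6887914211767], [817.8762110499817, -698.0647659867419], [752.2333410669053, -727.3908170227318], [711.0367243137628, -652.4175100504832]] [ 764.3 -675.1    6. ]
blue [460.1 268.4] 683 [[561.2974184701894, -166.57729559714207], [573.7425879962982, -261.42034670892644], [476.5225943052802, -268.90418123291954], [464.43440283319933, -175.15306089905235]] [ 519. -218.    6.]
hole [474.4 173.1  90. ]
```

View pics/crop.png

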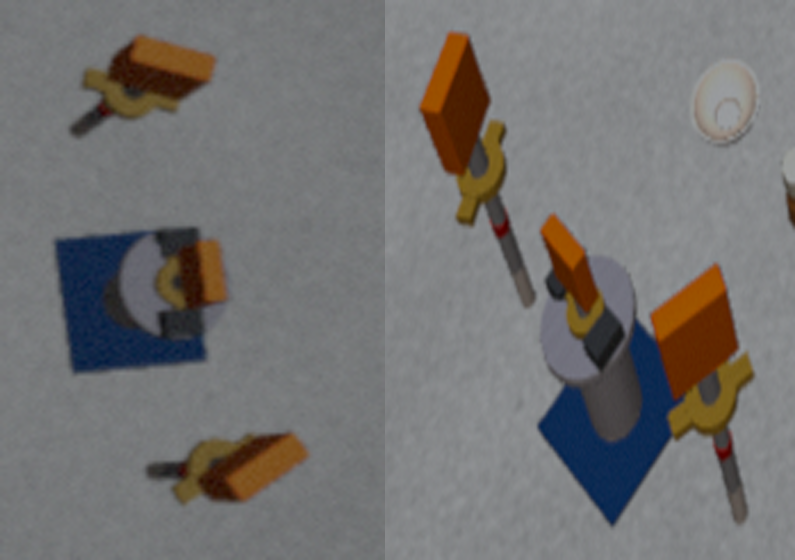

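The crop confirms the docked bar lies between two dark claws, nearly parallel to the world x axis. Next I check the heights of the look-alikes and the bar's yaw.

Run:
```python
from h import *
np.set_printoptions(precision=1,suppress=True)
T=env.camera_params("top");S=env.camera_params("scene")
t=lambda x,y:(430+x/3.5,180+y/3.5); s=lambda x,y:(60+x*180/410,270+y*160/560)
s=lambda x,y:(60+(x-385)*180/410,270+y*160/560)
def tri(a,b):
    P=[p["mtx"]@np.c_[cv2.Rodrigues(p["rvec"])[0],p["tvec"]] for p in(T,S)]
    X=cv2.triangulatePoints(*P,np.array(a),np.array(b));return (X[:3]/X[3]).ravel()
print("decoyA(far) bottom",cast(T,t(77,130),0),cast(S,s(740,518),0))
print("decoyB(near) bottom",cast(T,t(153,470),0),cast(S,s(528,303),0))
# decoy tops centre
print("A top",tri(t(176,56),s(693,300)),"B top",tri(t(262,460),s(443,70)))
print("dock grip top",tri(t(213,270),s(561,235)),cast(T,t(213,270),181))
print("bar top edge ends",cast(T,[t(207,241),t(218,301)],181))
print("vial",cast(T,(391,254),55),"dish",cast(T,(391,300),22))
```

```text
decoyA(far) bottom [[ 646.7 -188.8    0. ]] [[ 650.  -188.4    0. ]]
decoyB(near) bottom [[ 394.  -230.3    0. ]] [[ 396.5 -229.1    0. ]]
A top [ 649.7 -186.9  225.5] B top [ 397.  -226.9  225.4]
dock grip top [ 518.6 -217.6  183.7] [[ 518.4 -219.6  181. ]]
bar top edge ends [[ 537.1 -217.   181. ]
 [ 498.5 -221.4  181. ]]
vial [[544.1 -16.4  55. ]] dish [[432.  -17.4  22. ]]
```

>>> drive_tool --rows '[[[0.094,0.03,-0.02,-0.06,0,0,0.2],[0.094,0.07,-0.05,-0.08,0,0,0.5],[0.094,0.11,-0.08,-0.08,0,0,0.8],[0.094,0.15,-0.11,-0.08,0,0,1.1],[0.094,0.19,-0.138,-0.08,0,0,1.4],[0.094,0.23,-0.167,-0.08,0,0,1.7],[0.094,0.27,-0.196,-0.08,0,0,2.0],[0.094,0.31,-0.225,-0.08,0,0,2.2],[0.094,0.35,-0.252,-0.08,0,0,2.4],[0.094,0.39,-0.28,-0.07,0,0,2.5],[0.094,0.415,-0.298,-0.06,0,0,2.5],[0.094,0.424,-0.305,-0.05,0,0,2.5],[0.094,0.424,-0.305,-0.05,0,0,2.5],[0.094,0.424,-0.305,-0.05,0,0,2.5]]]'

```text
time_s: 1.85
tool_pos: [517.9, -219.9, 352.9]
tcp_rot: [3.141, 0.0, 0.099]
ft_force: [0.6, 0.3, 0.8]
width: 93.8
grip_force: 0.0
```

Run:
```python
from h import *
np.set_printoptions(precision=3,suppress=True)
p=env.camera_params("wrist");im=env.capture("wrist");cv2.imwrite("pics/w1.png",im[:,:,::-1])
s=env.state();print(s["time_s"],s["tool_pos"],s["tcp_rot"],s["q"],p)
for l,st,c in blobs(mask(im,(3,150,60),(16,255,255)),60):
    print("orange",c,st,cast(p,c,181,True)[0])
```

```text
1.9 [ 517.991 -219.839  353.087] [ 3.141 -0.     0.099] [ 0.455  0.209 -0.196  1.791  0.045  1.145 -1.227] {'mtx': array([[371.648,   0.   , 318.367],
       [  0.   , 371.648, 243.038],
       [  0.   ,   0.   ,   1.   ]]), 'rvec': array([-2.178,  1.969,  0.259]), 'tvec': array([-271.236,  437.251,  568.324])}
orange [283.034  49.487] [ 238   24   92   54 2436] [ 658.953 -181.952  181.   ]
orange [315.406 249.925] [306 224  20  53 948] [ 520.469 -217.945  181.   ]
orange [309.977 418.785] [ 279  403   68   40 2026] [ 363.77  -228.356  181.   ]
```

View pics/w1.png

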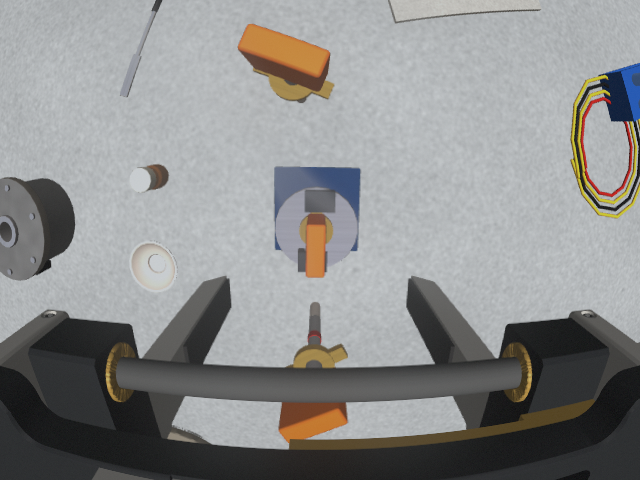

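The wrist picture shows the docked bar at (315,250), almost in line with tool x, with claws at (320,200) and (310,262). The far look-alike is at (285,55) and the near one at (313,420).

Run:
```python
from h import *
np.set_printoptions(precision=3,suppress=True)
p=env.camera_params("wrist");im=cv2.imread("pics/w1.png")[:,:,::-1].copy()
o=[b for b in blobs(mask(im,(3,150,60),(16,255,255)),60) if b[1][4]<1200][0][0]
q=cast(p,np.argwhere(o)[:,::-1],181,True)[:,:2]
r=cv2.minAreaRect(q.astype(np.float32)*1);print("bar",r)
v=cv2.cvtColor(im,cv2.COLOR_RGB2HSV)[:,:,2];print("V pct",np.percentile(v[o],[5,25,50,75,95]))
for row in range(222,282,6):
    cs=np.where(o[row])[0]
    if len(cs):print(row,cs.min(),cs.max(),cast(p,[(cs.min()-.5,row),(cs.max()+.5,row)],181,True)[:,:2].tolist(), v[row,cs].tolist())
m=blobs(mask(im,(105,100,40),(125,255,255)),500)
for l,s,c in m:
    if 250<c[0]<380:
        b=cv2.minAreaRect(cast(p,np.argwhere(l)[:,::-1],6,True)[:,:2].astype(np.float32));print("foot",b)
```

```text
bar ((520.0020751953125, -218.07199096679688), (38.87101364135742, 13.091252326965332), 3.8863818645477295)
V pct [187. 197. 198. 199. 199.]
228 307 325 [[535.8912276451393, -210.13422957240178], [537.2265746998368, -223.4388101921766]] [198, 197, 197, 198, 198, 198, 199, 197, 199, 199, 198, 198, 198, 198, 197, 198, 198, 197, 168]
234 307 325 [[531.5645894349074, -210.5366282231932], [532.9060242165287, -223.89359215527745]] [197, 198, 197, 198, 197, 198, 198, 197, 198, 199, 198, 198, 198, 197, 198, 198, 197, 197, 172]
240 307 325 [[527.2039289226938, -210.9407212478999], [528.5517395861616, -224.3528091024023]] [197, 198, 198, 197, 198, 198, 198, 197, 199, 198, 199, 198, 198, 198, 198, 199, 196, 196, 170]
246 307 324 [[522.8065428560616, -211.34674129773884], [524.0898251555449, -224.10773780276193]] [196, 197, 198, 199, 199, 199, 198, 198, 197, 198, 198, 199, 199, 198, 198, 198, 197, 186]
252 307 324 [[518.3696437517748, -211.7549266658518], [519.6597286327448, -224.57350000150706]] [196, 198, 198, 198, 198, 198, 198, 198, 198, 199, 199, 198, 199, 199, 199, 199, 198, 172]
258 307 324 [[513.8903523490119, -212.16552190395632], [515.1875395898358, -225.0444582886075]] [198, 197, 197, 200, 198, 197, 200, 198, 199, 198, 198, 198, 198, 199, 199, 200, 198, 156]
264 307 323 [[509.3656895932953, -212.57877847324107], [510.5984613276867, -224.80186343010695]] [197, 198, 198, 199, 199, 199, 199, 198, 198, 200, 198, 198, 199, 198, 199, 198, 197]
270 306 323 [[504.71865334679757, -212.2717550453501], [506.0328351798708, -225.28050321174342]] [183, 197, 199, 198, 198, 198, 198, 198, 199, 199, 200, 198, 198, 199, 198, 200, 199, 197]
276 308 322 [[500.2422334959907, -214.14123393218725], [501.3434342128297, -225.0386198819135]] [191, 191, 192, 191, 191, 191, 192, 192, 192, 193, 193, 193, 194, 195, 193]
foot ((545.6607666015625, -235.52127075195312), (50.34787368774414, 58.409881591796875), 4.29278039932251)
```

>>> drive_tool --rows '[[[0.094,0.002,-0.0016,0.02,0,0,0],[0.07,0.002,-0.0016,0.045,0,0,0],[0.06,0.002,-0.0016,0.07,0,0,0],[0.06,0.002,-0.0016,0.09,0,0,0],[0.06,0.002,-0.0016,0.105,0,0,0],[0.06,0.002,-0.0016,0.113,0,0,0],[0.05,0.002,-0.0016,0.113,0,0,0],[0.035,0.002,-0.0016,0.113,0,0,0],[0.022,0.002,-0.0016,0.113,0,0,0],[0.018,0.002,-0.0016,0.113,0,0,0],[0.016,0.002,-0.0016,0.113,0,0,0],[0.016,0.002,-0.0016,0.113,0,0,0]]]' --squeeze 10

```text
time_s: 3.4
tool_pos: [520.5, -216.7, 239.7]
tcp_rot: [-3.142, -0.0, 0.101]
ft_force: [-0.4, 0.6, -0.0]
width: 16.1
grip_force: 0.0
```

>>> drive_tool --rows '[[[0.014,0,0,0,0,0,0],[0.012,0,0,0,0,0,0],[0.01,0,0,0,0,0,0],[0.01,0,0,0,0,0,0],[0.01,0,0,0,0,0,0]]]' --squeeze 10

```text
time_s: 4.03
tool_pos: [520.5, -216.7, 239.7]
tcp_rot: [3.142, -0.0, 0.101]
ft_force: [-0.0, -0.8, 0.4]
width: 14.0
grip_force: 10.0
```

Run:
```python
from h import *
np.set_printoptions(precision=3,suppress=True)
p=env.camera_params("wrist");im=env.capture("wrist");cv2.imwrite("pics/w2.png",im[:,:,::-1])
s=env.state();print({k:s[k] for k in("time_s","tool_pos","tcp_rot","ft_force","wrist_torque","width","grip_force","q")})
for l,st,c in blobs(mask(im,(3,150,60),(16,255,255)),60): print("orange",c,st,cast(p,c,181,True)[0])
```

```text
{'time_s': 4.075, 'tool_pos': array([ 520.472, -216.694,  239.729]), 'tcp_rot': array([ 3.142, -0.   ,  0.101]), 'ft_force': array([ 1.092, -0.126,  0.468]), 'wrist_torque': array([-0.278, -0.119,  0.023]), 'width': 14.31370821359274, 'grip_force': 9.999723583459854, 'q': array([ 0.442,  0.321, -0.196,  1.91 ,  0.077,  0.917, -1.261])}
orange [287.384  16.164] [ 231    0  110   46 2896] [ 646.521 -192.266  181.   ]
orange [318.949 318.09 ] [ 302  259   34  109 3059] [ 525.698 -216.817  181.   ]
```

View pics/w2.png

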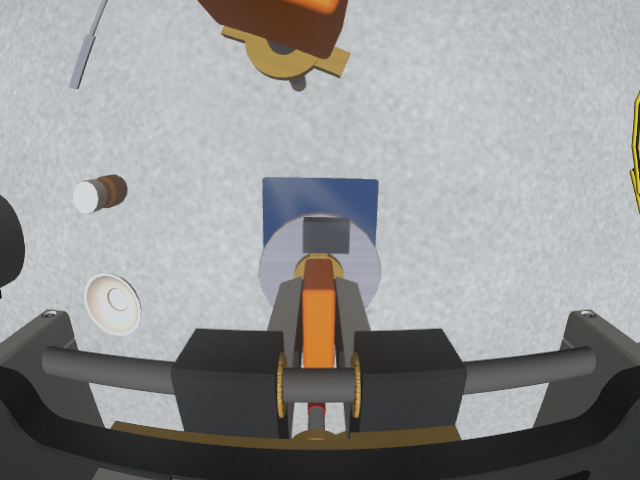

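The bar sits between the pads with the opening at 14 mm. Next I squeeze harder and turn.

>>> drive_tool --rows '[[[0.01,0,0,0,0,0,0],[0.01,0,0,0,0,0,0],[0.01,0,0,0,0,0,-1],[0.01,0,0,0,0,0,-2],[0.01,0,0,0,0,0,-3],[0.01,0,0,0,0,0,-4],[0.01,0,0,0,0,0,-5],[0.01,0,0,0,0,0,-6],[0.01,0,0,0,0,0,-7],[0.01,0,0,0,0,0,-8]]]' --squeeze 35

```text
time_s: 5.32
tool_pos: [520.1, -216.4, 239.7]
tcp_rot: [-3.141, 0.0, 0.802]
ft_force: [-2.1, 1.8, 2.7]
width: 13.8
grip_force: 35.0
```

>>> drive_tool --rows '[[[0.01,0,0,0,0,0,-1],[0.01,0,0,0,0,0,-2],[0.01,0,0,0,0,0,-3],[0.01,0,0,0,0,0,-4],[0.01,0,0,0,0,0,-5],[0.01,0,0,0,0,0,-6],[0.01,0,0,0,0,0,-7],[0.01,0,0,0,0,0,-8],[0.01,0,0,0,0,0,-8],[0.01,0,0,0,0,0,-8]]]'

```text
time_s: 6.58
tool_pos: [520.3, -216.7, 239.7]
tcp_rot: [-3.141, -0.0, 1.495]
ft_force: [-2.7, 0.2, 3.8]
width: 14.1
grip_force: 35.0
```

Run:
```python
from h import *
np.set_printoptions(precision=3,suppress=True)
s=env.state();print({k:s[k] for k in("time_s","tool_pos","tcp_rot","ft_force","wrist_torque","width","grip_force","q")})
b=env.capture("scene")[270:430,60:240];a=env.capture("top")[180:340,430:540]
im=np.hstack([cv2.resize(a,(385,560),interpolation=2),cv2.resize(b,(410,560),interpolation=2)]);cv2.imwrite("pics/turn.png",im[:,:,::-1])
```

```text
{'time_s': 6.575, 'tool_pos': array([ 520.287, -216.682,  239.707]), 'tcp_rot': array([-3.141, -0.   ,  1.495]), 'ft_force': array([-2.67 ,  0.186,  3.808]), 'wrist_torque': array([-0.179,  0.587,  0.013]), 'width': 14.130491339349136, 'grip_force': 35.001254081726074, 'q': array([ 0.655,  0.348, -0.456,  1.897,  0.187,  0.938,  0.035])}
```

View pics/turn.png

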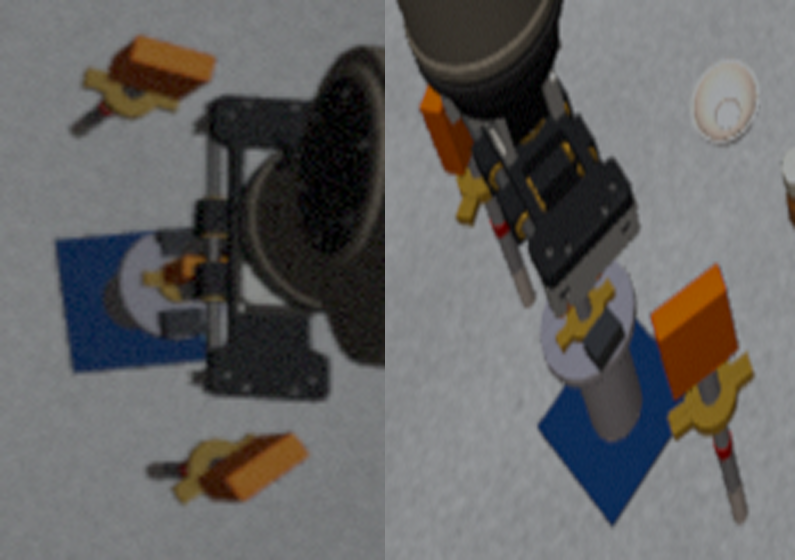

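The brass lugs now lie across the claws and are clear of them (scene crop around (585,315)). Lifting straight up.

>>> drive_tool --rows '[[[0.01,0,0,-0.003,0,0,0],[0.01,0,0,-0.008,0,0,0],[0.01,0,0,-0.015,0,0,0],[0.01,0,0,-0.02,0,0,0]]]'

```text
time_s: 7.18
tool_pos: [520.6, -216.7, 260.3]
tcp_rot: [3.141, 0.0, 1.497]
ft_force: [0.2, 0.6, -2.2]
width: 13.9
grip_force: 35.0
```

>>> drive_tool --rows '[[[0.01,0,0,-0.012,0,0,0],[0.01,0,0,-0.025,0,0,0],[0.01,0,0,-0.04,0,0,0],[0.01,0,0,-0.055,0,0,0],[0.01,0,0,-0.07,0,0,0],[0.01,0,0,-0.085,0,0,0],[0.01,0,0,-0.1,0,0,0],[0.01,0,0,-0.11,0,0,0],[0.01,0,0,-0.12,0,0,0],[0.01,0,0,-0.125,0,0,0],[0.01,0,0,-0.125,0,0,0]]]'

```text
time_s: 8.55
tool_pos: [520.5, -216.7, 384.8]
tcp_rot: [3.141, 0.0, 1.497]
ft_force: [0.1, 0.4, -1.0]
width: 13.8
grip_force: 35.0
```

Run:
```python
from h import *
np.set_printoptions(precision=3,suppress=True)
s=env.state();print({k:s[k] for k in("time_s","tool_pos","tcp_rot","ft_force","width","grip_force","q")})
P={n:env.camera_params(n) for n in("scene","top")}
for n in("scene","top"):
    im=env.capture(n);cv2.imwrite(f"pics/{n}L.png",im[:,:,::-1])
    # furnace hole: dark pixels inside bright rim, near the rough spot
    u,v={"scene":(281,241),"top":(315,282)}[n];g=cv2.cvtColor(im,cv2.COLOR_RGB2GRAY)
    print(n);print(g[v-9:v+10,u-13:u+14])
```

```text
{'time_s': 8.55, 'tool_pos': array([ 520.45 , -216.686,  384.83 ]), 'tcp_rot': array([3.141, 0.   , 1.497]), 'ft_force': array([ 0.149,  0.425, -1.05 ]), 'width': 13.842681484084332, 'grip_force': 34.9994820356369, 'q': array([ 0.686,  0.213, -0.475,  1.733,  0.103,  1.22 ,  0.112])}
scene
[[ 86  85  84  84  86  87  86  85  84  84  84  84  82  83  84  81  84  84
   83  84  82  84  83  85  85  84  81]
 [ 84  83  85  84  86  84  86  84  85  83  83  84  83  84  83  82  83  83
   84  83  84  85  84  84  85  85  83]
 [ 85  83  84  85  86  85  85  84  85  85  86  92  95  95  92  89  88  84
   82  84  85  84  85  85  85  83  84]
 [ 85  85  83  84  84  84  85  87  94 100 106 108 108 109 108 108 104  97
   90  85  85  86  86  85  86  86  84]
 [ 85  86  84  83  85  83  88 102 109 109 110 110 107 107 109 110 110 108
  105  97  86  87  87  86  88  85  87]
 [ 86  85  85  86  83  93 104 112 112 105  95  82  79  77  78  81  93 107
  110 107  96  87  87  88  87  87  86]
 [ 89  87  85  86  90 104 111 111  96  79  74  68  67  67  63  62  66  83
  108 111 105  94  89  88  88  89  89]
 [ 90  88  87  88 
[... 2790 characters left out ...]
  80  80  81  84  83]
 [ 75  76  75  74  77  82  90 100  98  91  88  83  79  80  81  83  95 103
   97  90  81  81  78  83  80  83  82]
 [ 76  78  74  71  76  75  81  88  94  98 100  97  96  95  96 100  95  96
   94  81  73  77  78  77  82  80  79]
 [ 74  77  76  76  76  78  76  78  88  93  94  97  98 100 100  99  93  89
   81  75  77  80  79  81  80  81  80]
 [ 74  75  70  75  75  75  74  79  78  84  85  87  92  94  91  89  85  83
   78  79  81  79  80  80  79  79  74]
 [ 77  78  76  74  72  73  77  74  77  77  74  73  78  74  64  72  77  80
   77  80  76  75  76  77  77  81  81]
 [ 77  75  75  75  74  75  76  78  78  76  75  75  80  75  79  78  79  75
   81  76  80  80  79  79  79  79  79]]
```

>>> drive_tool --rows '[[[0.01,0.01,-0.002,0,0,0,0],[0.01,0.03,-0.006,0,0,0,0],[0.01,0.055,-0.011,0,0,0,0],[0.01,0.085,-0.017,0,0,0,0],[0.01,0.115,-0.023,0,0,0,0],[0.01,0.145,-0.029,0,0,0,0],[0.01,0.175,-0.035,0,0,0,0],[0.01,0.205,-0.041,0,0,0,0],[0.01,0.235,-0.047,0,0,0,0],[0.01,0.26,-0.051,0,0,0,0],[0.01,0.28,-0.054,0,0,0,0],[0.01,0.29,-0.055,0,0,0,0],[0.01,0.29,-0.055,0,0,0,0],[0.01,0.29,-0.055,0,0,0,0]]]'

```text
time_s: 10.4
tool_pos: [487.0, 76.0, 384.6]
tcp_rot: [-3.141, 0.0, 1.496]
ft_force: [0.6, -0.5, -1.6]
width: 13.7
grip_force: 35.0
```

Run:
```python
from h import *
np.set_printoptions(precision=3,suppress=True)
s=env.state();print({k:s[k] for k in("time_s","tool_pos","tcp_rot","ft_force","width","grip_force","q")})
print("hole scene",cast(env.camera_params("scene"),(280.8,240.5),90),"top",cast(env.camera_params("top"),(314.6,280.8),90))
w=env.camera_params("wrist");im=env.capture("wrist");cv2.imwrite("pics/w3.png",im[:,:,::-1])
R=cv2.Rodrigues(w["rvec"])[0];x=R@np.array([477,174,90.])+w["tvec"]
th=np.arctan2(np.hypot(*x[:2]),x[2]);print("expected px",w["mtx"][:2,2]+w["mtx"][0,0]*th*x[:2]/np.hypot(*x[:2]))
```

```text
{'time_s': 10.4, 'tool_pos': array([486.985,  76.009, 384.622]), 'tcp_rot': array([-3.141,  0.   ,  1.496]), 'ft_force': array([ 0.629, -0.519, -1.59 ]), 'width': 13.744821552665913, 'grip_force': 34.99947667121887, 'q': array([ 0.371,  0.105, -0.697,  1.865,  0.073,  1.197, -0.425])}
hole scene [[478.148 175.42   90.   ]] top [[477.283 174.047  90.   ]]
expected px [300.083 124.149]
```

View pics/w3.png

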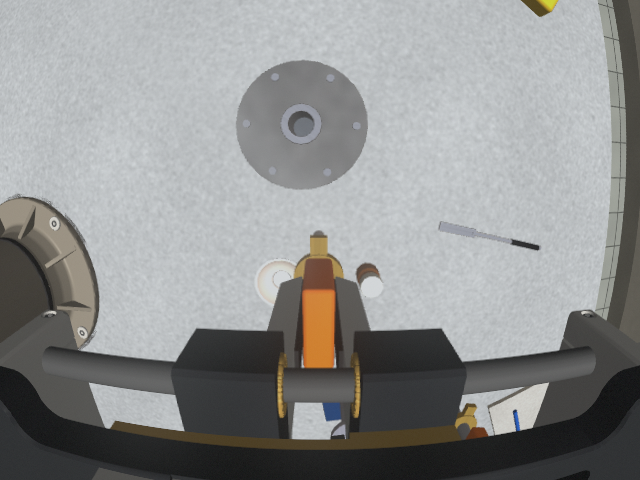

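The furnace rim is at about (301,124) in the wrist picture, where I predicted it. I refine it by fitting the rim.

Run:
```python
from h import *
np.set_printoptions(precision=2,suppress=True)
w=env.camera_params("wrist");im=cv2.imread("pics/w3.png");g=cv2.cvtColor(im,cv2.COLOR_BGR2GRAY)
sub=g[95:155,270:332];t,_=cv2.threshold(sub,0,255,cv2.THRESH_OTSU);print(t,sub[29,::3])
m=(sub>125).astype(np.uint8)
for c in cv2.findContours(m,cv2.RETR_CCOMP,cv2.CHAIN_APPROX_NONE)[0]:
    if len(c)>25:
        P=cast(w,c[:,0]+[270,95],90,True)[:,:2].astype(np.float32)
        (cx,cy),(a,b),_=cv2.fitEllipse(P);print(len(c),(c[:,0]+[270,95]).mean(0),"centre",cx,cy,"dia",a,b)
s=env.state()["tool_pos"];print(s)
```

```text
109.0 [130 128 128 127 158 158  88  86 110 117 116 114 116 116 115 155 156 134
 126 128 129]
309 [297.53 120.23] centre 478.1202697753906 172.60833740234375 dia 68.22642517089844 73.58029174804688
76 [300.53 123.42] centre 477.6046142578125 174.7484893798828 dia 27.1889591217041 27.499629974365234
43 [320.95 115.86] centre 498.81854248046875 180.077392578125 dia 7.135727882385254 17.75662612915039
[487.03  75.88 384.61]
```

>>> drive_tool --rows '[[[0.01,0.015,-0.003,0,0,0,0],[0.01,0.035,-0.006,0,0,0,0],[0.01,0.055,-0.01,0,0,0,0],[0.01,0.075,-0.013,0,0,0,0],[0.01,0.09,-0.015,0,0,0,0],[0.01,0.098,-0.0167,0,0,0,0],[0.01,0.098,-0.0167,0,0,0,0],[0.01,0.098,-0.0167,0,0,0,0],[0.01,0.098,-0.0167,0,0,0,0]]]'

```text
time_s: 11.58
tool_pos: [477.7, 175.0, 384.7]
tcp_rot: [3.142, 0.0, 1.496]
ft_force: [0.2, -0.0, -1.7]
width: 13.9
grip_force: 35.0
```

Run:
```python
from h import *
np.set_printoptions(precision=2,suppress=True)
s=env.state();print({k:s[k] for k in("time_s","tool_pos","tcp_rot","ft_force","width")})
p=env.camera_params("scene");im=env.capture("scene");cv2.imwrite("pics/s4.png",im[:,:,::-1])
t=env.capture("top");cv2.imwrite("pics/t4.png",t[:,:,::-1])
x,y=s["tool_pos"][:2]
pr=lambda q,P:cv2.projectPoints(np.array(q,float),P["rvec"],P["tvec"],P["mtx"],None)[0][:,0]
b=s["tool_pos"][2]-231.7
print("expected px bottom,mark,collar,grip",pr([[x,y,b],[x,y,b+65],[x,y,b+100],[x,y,b+153]],p))
m=mask(im,(0,120,60),(4,255,255))|mask(im,(172,120,60),(180,255,255))
for l,st,c in blobs(m,4):
    if abs(c[0]-285)<60 and abs(c[1]-200)<60:print("red",c,st)
a=cv2.resize(im[120:290,210:360],(530,600),interpolation=2)
bb=cv2.resize(t[240:320,270:306],(270,600),interpolation=2)
cv2.imwrite("pics/v4.png",np.hstack([a,bb])[:,:,::-1])
```

```text
{'time_s': 11.575, 'tool_pos': array([477.74, 175.  , 384.69]), 'tcp_rot': array([3.14, 0.  , 1.5 ]), 'ft_force': array([ 0.15, -0.01, -1.73]), 'width': 13.91632197666838}
expected px bottom,mark,collar,grip [[278.51 221.  ]
 [276.23 199.11]
 [274.92 186.51]
 [272.81 166.22]]
red [275.75 200.75] [274 199   4   4  12]
```

View pics/v4.png

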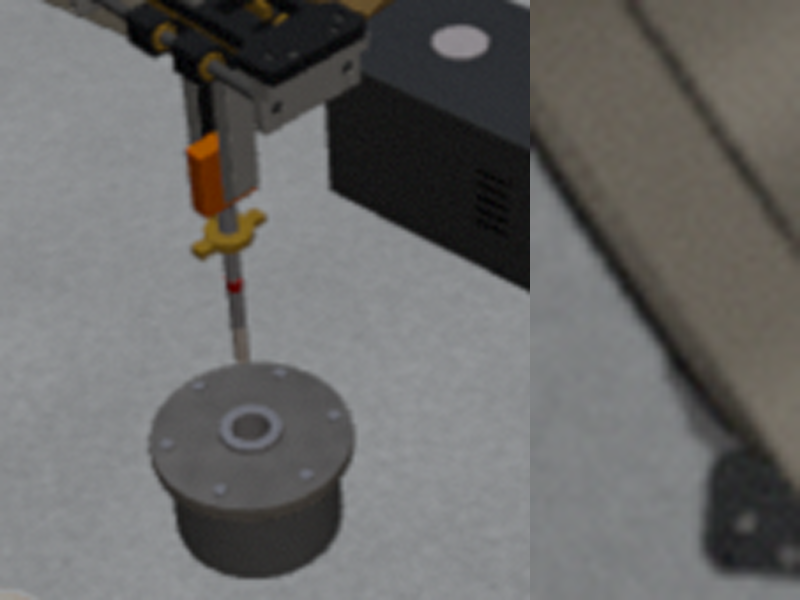

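The scene crop shows the probe hanging upright, with its stem tip at crop (242,361) directly above the hole at (250,428). The band is about 1.5 px lower than predicted, so I check for slip in the grip.

Run:
```python
from h import *
np.set_printoptions(precision=2,suppress=True)
w=env.camera_params("wrist");cv2.imwrite("pics/w4.png",env.capture("wrist")[:,:,::-1])
for f in("w2","w3","w4"):
    im=cv2.imread(f"pics/{f}.png")[:,:,::-1].copy()
    for l,st,c in blobs(mask(im,(3,150,60),(16,255,255)),1000):
        if c[1]>250:
            print(f,c,st)
    g=cv2.cvtColor(im,cv2.COLOR_RGB2HSV)
    print(f,"V col319",g[230:300:2,319,2],"H",g[230:300:2,319,0])
# subpixel red & bar in scene
im=cv2.imread("pics/s4.png")[:,:,::-1].astype(int)
print("R-G",(im[...,0]-im[...,1])[194:208,270:282])
# stem column profile
for v in range(184,226,2):
    print(v,im[v,268:290].sum(1)//3)
```

```text
w2 [318.95 318.09] [ 302  259   34  109 3059]
w2 V col319 [ 87  88  88  88  89  89  88  87  87  86  89  89 159 165 155 122 123 123
 124 124 124 124 125 125 127 124 127 126 126 133 193 209 208 208 208] H [111 111 111 110 111 109 113 110 115 115 111 111  21  21  18   9   9   9
   9   9   9   9   9   9   9   9   9   9  10   9  12  13  15  15  15]
w3 [318.36 326.98] [ 302  288   34   80 2507]
w3 V col319 [154 113 111 100 167 167 167 167 168 167 168 167 150 167 139 110 110 110
 111 110 110 112 111 111 110 110 113 111 111 121 191 208 209 208 208] H [15 17 16 18 20 20 21 20 20 20 20 21 20 20 15  9  9  8  9  8  9  9  9  9
  9  9  9  9 10 10 11 13 15 15 15]
w4 [318.85 324.43] [ 302  264   34  104 2665]
w4 V col319 [ 97 107 107  92 161 163 164 164 165 164 164 165 145 165 134 107 106 105
 106 108 106 107 108 108 108 110 108 108 109 118 190 207 208 207 207] H [ 9 12 14 19 21 21 20 21 21 21 21 20 21 21 16  9 10 10 10  9  9 10 10  9
  9 10 10 10 10 10 11 13 15 15 15]
R-G [[-4 -1 -1  0  2  3  3  1 -1 -2 -1 -2]
 [-3 -2 -2  0  2  3  4  2 -2 -2 -2 -1]
 [-3 -1 -2  0  2  3  2  1  0 -1 -2 -3]
 [-3 -3 -1 
[... 1713 characters left out ...]
7 137 137 141 143
 143 141 139 138]
212 [141 137 139 141 141 139 126  84  63  68  73  96 131 141 140 138 138 138
 139 140 139 141]
214 [139 140 139 138 139 142 139 119  80  87  90  99 122 143 144 143 142 140
 139 138 139 139]
216 [142 142 143 145 144 142 140 122  77  85  92  97 120 143 143 143 142 142
 141 140 142 143]
218 [138 138 143 145 143 140 140 128  93  83  89  90 114 140 142 143 142 142
 141 139 140 139]
220 [138 138 142 143 143 141 142 132  96  82  87  86 107 142 142 140 141 141
 140 138 139 144]
222 [143 144 145 143 139 141 144 144 125 100  93  92  98 119 120 120 117 118
 122 130 136 143]
224 [142 134 124 117 103  97  96  92  89  89  88  88  86  85  84  82  81  80
  82  87  97 100]
```

There is no slip, since the wrist views are identical. The 1.5 px is just the near surface of the stem, 5 mm closer to the camera than its axis. Height, lateral position and tilt all agree, so I go down to just above the rim.

>>> drive_tool --rows '[[[0.01,0,0,0.008,0,0,0],[0.01,0,0,0.02,0,0,0],[0.01,0,0,0.032,0,0,0],[0.01,0,0,0.042,0,0,0],[0.01,0,0,0.048,0,0,0],[0.01,0,0,0.05,0,0,0],[0.01,0,0,0.05,0,0,0],[0.01,0,0,0.05,0,0,0]]]'

```text
time_s: 12.72
tool_pos: [477.7, 175.7, 335.0]
tcp_rot: [3.141, -0.0, 1.497]
ft_force: [-0.6, -0.3, -1.4]
width: 13.7
grip_force: 35.0
```

Run:
```python
from h import *
np.set_printoptions(precision=2,suppress=True)
s=env.state();print({k:s[k] for k in("time_s","tool_pos","tcp_rot","ft_force","width")})
im=env.capture("scene");cv2.imwrite("pics/s5.png",im[:,:,::-1])
im=im.astype(int).sum(2)//3
for v in range(224,252): print(v,im[v,266:298])
```

```text
{'time_s': 12.725, 'tool_pos': array([477.69, 175.65, 335.03]), 'tcp_rot': array([ 3.14, -0.  ,  1.5 ]), 'ft_force': array([-0.56, -0.31, -1.45]), 'width': 13.656398985737066}
224 [145 147 143 134 124 118 104  97  95  92  80  61  63  67  68  72  84  83
  84  82  83  88  97 101  96  89  94  99 118 135 142 144]
225 [141 130 118 103  97  93  89  88  88  89  82  60  63  68  67  70  83  84
  83  84  84  96 108 110 102  88  83  81  87  96 105 118]
226 [115  99  93  88  86  87  86  87  88  88  81  65  65  67  67  71  84  84
  84  83  84  83  89  96  92  81  81  81  80  78  80  88]
227 [95 89 88 88 87 86 86 87 88 88 82 64 61 67 67 73 86 86 84 84 82 80 78 82
 84 82 82 83 82 80 79 80]
228 [107  99  87  86  87  86  87  88  88  88  79  61  64  68  73  81  86  86
  86  84  84  83  82  82  83  84  84  82  82  80  81  80]
229 [112 101  81  85  87  87  87  88  88  88  84  71  73  83  87  83  80  86
  86  85  83  84  84  86  86  84  85  83  82  81  82  82]
230 [87 83 86 87 86 88 88 88 89 90 85 81 78 89 91 84 79 85 87 86 84 85 85 85
 86 84 86 83 83 82 81 82]
231 [84 86 87 88 88 88 88 89 88 88 85 81 78
[... 1803 characters left out ...]
3 100  78  73  81  85  88  90  88  89  87  86  84]
246 [ 89  88  92  91  91  92  91  82  70  80  99 110 112 115 116 113 114 110
 101  81  75  75  82  85  87  87  89  89  89  87  87  85]
247 [91 92 94 94 95 95 95 92 83 70 71 76 79 82 84 82 81 79 78 72 78 83 86 88
 87 88 89 90 88 89 87 87]
248 [92 94 93 94 95 96 96 95 93 89 82 79 76 73 74 76 78 79 81 86 88 89 88 88
 89 89 90 90 89 91 89 87]
249 [91 93 93 93 95 95 95 94 93 93 92 90 89 89 89 90 90 89 92 92 91 90 88 89
 90 90 89 89 89 90 89 88]
250 [91 91 91 95 93 92 93 94 93 91 92 91 92 90 91 92 91 93 91 93 92 91 88 89
 89 87 88 88 87 86 87 89]
251 [89 90 91 94 91 91 92 91 89 90 91 91 89 89 89 90 89 91 91 91 91 91 89 88
 88 87 86 87 86 86 88 87]
```

The stem tip is within about 1.5 mm of centre, against 8 mm of play. Going down with a small trim.

>>> drive_tool --rows '[[[0.01,-0.001,0,0.003,0,0,0],[0.01,-0.001,0,0.01,0,0,0],[0.01,-0.001,0,0.018,0,0,0],[0.01,-0.001,0,0.027,0,0,0],[0.01,-0.0015,0,0.036,0,0,0],[0.01,-0.0015,0,0.045,0,0,0],[0.01,-0.0015,0,0.054,0,0,0],[0.01,-0.0015,0,0.062,0,0,0],[0.01,-0.002,0,0.069,0,0,0],[0.01,-0.002,0,0.074,0,0,0],[0.01,-0.002,0,0.077,0,0,0],[0.01,-0.002,0,0.078,0,0,0],[0.01,-0.002,0,0.078,0,0,0],[0.01,-0.002,0,0.078,0,0,0]]]'

```text
time_s: 14.52
tool_pos: [477.5, 173.6, 256.9]
tcp_rot: [3.141, -0.0, 1.497]
ft_force: [0.4, -0.4, -1.5]
width: 13.9
grip_force: 35.0
```

Run:
```python
from h import *
np.set_printoptions(precision=2,suppress=True)
s=env.state();print({k:s[k] for k in("time_s","tool_pos","tcp_rot","ft_force","wrist_torque","width")})
p=env.camera_params("scene");im=env.capture("scene");cv2.imwrite("pics/s6.png",im[:,:,::-1])
cv2.imwrite("pics/v6.png",cv2.resize(im[150:270,230:340],None,fx=5,fy=5,interpolation=2)[:,:,::-1])
x,y,z=s["tool_pos"];b=z-231.7
pr=lambda q:cv2.projectPoints(np.array(q,float),p["rvec"],p["tvec"],p["mtx"],None)[0][:,0]
print("axis at collar,mark,rim; hole; +10x,+10y",pr([[x,y,b+100],[x,y,b+65],[477.6,174.6,90],[487.6,174.6,90],[477.6,184.6,90],[477.6,174.6,100]]))
I=im.astype(int);print((I[...,0]-I[...,1])[228:248,272:288]);g=I.sum(2)//3
for v in range(220,248):print(v,g[v,266:298])
```

```text
{'time_s': 14.525, 'tool_pos': array([477.52, 173.63, 256.91]), 'tcp_rot': array([ 3.14, -0.  ,  1.5 ]), 'ft_force': array([ 0.38, -0.36, -1.51]), 'wrist_torque': array([-0.03, -0.09,  0.01]), 'width': 13.9146158485499}
axis at collar,mark,rim; hole; +10x,+10y [[278.94 230.08]
 [280.06 240.74]
 [280.39 240.58]
 [283.47 242.6 ]
 [283.38 238.24]
 [280.07 237.59]]
[[18 26 28 24 12  2  4  2  6 17 27 28 26 17  5  3]
 [19 28 27 23 14  6  4  3 12 22 28 29 23 13  2  0]
 [18 26 27 27 22 16 14 18 25 27 28 27 24 10  0 -1]
 [20 26 29 26 28 26 24 26 27 29 27 26 21  8  1  0]
 [27 27 26 26 27 28 27 27 28 26 25 21 16  5  1  1]
 [28 26 26 24 24 24 26 23 24 23 21 16  8  1  1  0]
 [27 24 23 21 18 21 22 23 21 16 11  8  1 -1  1  1]
 [25 22 17 11  6  9 14 15 12  5  1 -1 -1 -1  0 -1]
 [17  9  2  0 -1  1  5  5  4  1 -1  0 -2 -1 -1 -1]
 [ 6  1 -1 -2  0  1  1  2  2  2  1  0  1 -1 -2 -2]
 [ 1 -2 -1 -1  0  3  3  3  3  4  2  3  2 -1 -1 -1]
 [ 0 -3 -1 -1  1  4  4  2  2  3  6  3  2  1 -1 -2]
 [ 0 -1  0  1  4 11 19  4  4 23 39  6  1  1 -2 -2]
 [-2 -1 -2  1  2 19 43 32 32 41 40  4  2  1  0 -2]
 [ 1 -2 -1 -1  2 15 49
[... 3140 characters left out ...]
  61  74 101 116 108  88  82  90  92  91  90  88  89  87]
243 [ 90  89  89  89  90  83  87 111 119 110  81  63  46  35  34  40  53  67
  77  99 114 114  98  74  84  89  90  90  91  89  87  87]
244 [ 90  88  90  88  90  86  76  90 117 119 111 102  81  68  68  73  81  94
 109 114 114 104  79  74  87  88  92  90  89  89  88  86]
245 [ 90  90  90  90  92  91  83  78  97 114 118 117 113 108 110 110 110 114
 117 113 100  80  74  81  89  89  89  90  90  90  89  85]
246 [ 90  92  92  92  93  95  92  84  71  82 100 114 114 116 117 116 115 112
 101  85  77  75  83  86  88  90  91  90  90  89  87  86]
247 [94 93 94 95 97 96 97 94 84 72 71 78 80 84 87 83 83 81 78 74 80 84 87 89
 89 91 92 89 89 90 88 87]
```

View pics/v6.png

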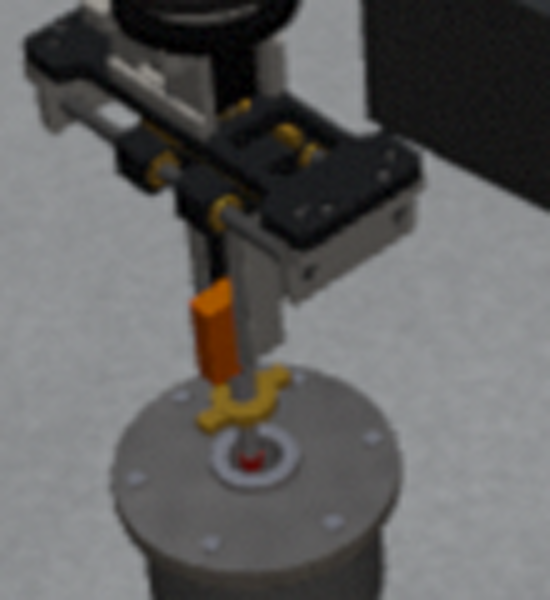

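The band is at the rim (crop (250,462)), with the stem slightly left of the hole's centre. I cross-check where the probe sits in the grip using the bar and lug edges in the wrist view, whose pixels don't move relative to the tool.

Run:
```python
from h import *
from scipy.spatial.transform import Rotation as Ro
np.set_printoptions(precision=2,suppress=True)
w=env.camera_params("wrist");im=env.capture("wrist");s=env.state()
T=s["tool_pos"];R=Ro.from_euler("xyz",s["tcp_rot"]).as_matrix();b=T[2]-231.7
I=im.astype(int);print("R col319",I[225:300,319,0]);
print("R-B row245",(I[...,0]-I[...,2])[245,300:340]);print("row 275 R",I[275,295:345,0])
def tool(uv,z):return R.T@(cast(w,uv,z,True)[0]-T)
for n,uv,z in(("bar top front",(319,289),b+173),("bar bottom front",(319,259),b+128),("lug end top",(319,237.5),b+106)):
    print(n,tool(uv,z))
```

```text
R col319 [150 155 157 156 156 157 156 154 155 141 107  95 113 165 166 167 169 168
 168 168 168 167 167 167 168 167 167 169 168 161 153 168 165 136 111 107
 107 107 108 106 107 108 109 110 108 109 108 109 108 110 108 108 109 109
 109 109 109 109 110 110 110 111 111 120 156 193 212 212 213 213 212 212
 212 212 212]
R-B row245 [  3   3   5   4   4   4   6   4   3  10  86  91  94  92  91  88  89  89
  89  91  91  92  93  92  92  94  86  55   4   3   4   3   2   4  -8 -12
 -12 -12 -13 -12]
row 275 R [174 170 169 172 171 165 166 171 142 111 106 106 110 110 109 108 108 109
 108 107 109 108 109 109 108 109 109 108 108 109 110 109 110 111 111 111
 113 117 143 165 169 163 169 174 174 173 175 174 160 138]
bar top front [17.56  1.29 58.7 ]
bar bottom front [ 16.33   1.41 103.7 ]
lug end top [ 22.46   1.45 125.7 ]
```

Both views agree. The probe sits about 2.5 mm back along tool x, which explains the scene offset (1.15 px seen, about 1.05 px predicted). I shift it 3.5 mm.

>>> drive_tool --rows '[[[0.01,0.001,0,0,0,0,0],[0.01,0.002,0,0,0,0,0],[0.01,0.003,0,0,0,0,0],[0.01,0.0035,0,0,0,0,0],[0.01,0.0035,0,0,0,0,0],[0.01,0.0035,0,0,0,0,0],[0.01,0.0035,0,0,0,0,0],[0.01,0.0035,0,0,0,0,0]]]'

```text
time_s: 15.62
tool_pos: [477.7, 177.0, 256.7]
tcp_rot: [-3.142, -0.0, 1.497]
ft_force: [-0.3, -1.2, -1.2]
width: 13.6
grip_force: 35.0
```

Run:
```python
from h import *
np.set_printoptions(precision=2,suppress=True)
s=env.state();print({k:s[k] for k in("time_s","tool_pos","tcp_rot","ft_force","dq")})
im=env.capture("scene").astype(int);d=(im[...,0]-im[...,1])[238:248,272:290];print(d)
g=im.sum(2)//3
for v in range(234,246):print(v,g[v,270:290])
```

```text
{'time_s': 15.625, 'tool_pos': array([477.7 , 177.04, 256.71]), 'tcp_rot': array([-3.14, -0.  ,  1.5 ]), 'ft_force': array([-0.34, -1.2 , -1.23]), 'dq': array([-0.,  0., -0.,  0.,  0.,  0., -0.])}
[[ 0 -2 -2  0  0  2  3  4  2  0  3  4  0  0 -1 -2 -1  0]
 [ 0 -1 -1 -1  1  5 10 18  3  4 15 21  3  0 -1 -3 -2  1]
 [-2 -3 -2  0  3  2 10 19  8 25 52 33  3  2 -1 -1 -2  0]
 [-1 -1 -1  2  3  3 11 44 61 67 71 38  5  1 -1 -2  0  0]
 [-1 -2  0 -1  2  2  9 40 77 80 66 31  2  1 -2 -2 -1  2]
 [ 0 -1 -2 -2  1  3  3 12 32 41 33  8  0 -1 -3 -1 -1  1]
 [ 1  0 -1 -3 -1 -2 -1  2  5  7  4 -1 -2 -1 -1  0  1  2]
 [ 2  2 -1 -2 -1 -2 -1 -2 -1 -2 -3 -2 -1 -2  1  2  2  1]
 [ 3  1  1  2  1  0 -2 -2 -2 -3  0  0  1  1  4  4  2  1]
 [ 2  2  2  1  2  2  0  0  1  3  0  2  2  2  0  3  2  1]]
234 [61 55 65 68 61 62 70 70 59 54 60 61 71 88 90 89 85 87 87 88]
235 [ 79  63  52  54  61  79  94  96  80  62  66  70  78 103 109 102  94  88
  87  88]
236 [ 88  83  75  68  86 104 115 114  98  63  67  70  78 102 114 113 111  99
  90  88]
237 [ 87  87  86  92 110 117 117 109  92  61  67  70  68  77  99 113 116 113
 100  90]
238 [ 88  89  95 110 118 116 101  81  73  60  66  70  64  62  70  88 109 115
 110  96]
239 [ 91  92 102 116 118 107  75  67  64  60  66  69  67  60  57  63  93 116
 114 103]
240 [ 91  91 100 118 116  97  66  64  60  53  65  70  61  52  56  54  80 115
 114 107]
241 [ 91  93 106 117 112  89  63  65  60  44  49  48  39  47  59  57  85 117
 115 100]
242 [ 89  89  99 118 116 100  65  64  62  43  27  31  36  51  60  73 101 116
 106  86]
243 [ 91  83  86 111 119 111  83  69  66  56  48  50  54  62  77  99 114 115
  98  75]
244 [ 90  86  77  90 117 118 113 104  91  74  73  77  82  95 109 115 115 104
  79  72]
245 [ 92  90  83  77  96 115 119 118 112 108 111 110 111 114 116 112 100  78
  73  81]
```

The stem now reads u≈280.8 against 280.65 for the hole. The band's height matches the rim, the probe is upright and the joint speeds are zero.

```bash
python3 -c "
from plant import env
s=env.state();print(s['ft_force'],s['wrist_torque']);print(env.hand_in())"
```

```text
[-0.1794975  -0.27457498 -1.5219586 ] [-0.01963407 -0.03784479  0.01198892]
the job is handed in; nothing more can be done
None
```

The probe is out of its dock and handed in, held upright and still in the furnace hole with the red band at the rim, centred to within about 1–2 mm by my measurements; I saw no sign of it touching the furnace, and the job took about 16 s of the 58 s.

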